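Lower the slamming lid of the stationery box

ROBOT

A 6-joint arm with a two-finger parallel gripper is mounted at the origin on a cart in front of the work surface, level with it; the furniture and walls round the work are solid. World frame = base frame: x ahead of the robot, y to its left, z up, the work surface at z = 0. Lengths are in m, angles in rad, forces in N, time in s.
With the tool pointing down it reaches from about 0.375 to 0.9 m from the base axis. Payload 3.1 kg.
Tool frame: the origin (TCP) lies at the centre of the arm's flange, where the gripper is bolted on; the fingertips stand 182 mm ahead of it and the grasp point (between the pads) lies 164 mm ahead of it; z points along the fingers, y is the line along which they close (so a half turn about z gives the same grasp; the last joint's range is limited). The gripper opens to 87 mm and grips with 3 to 60 N. Pads are 19 mm wide; open, the fingers measure 117 mm over their backs; the gripper's body (75 mm by 190 mm) begins 51 mm behind the grasp point.
Start: joints at [0.926, 0.527, 1.433, -0, 1.181, -0.178], TCP at [0.281, 0.558, 0.405] pointing down, gripper open.
Joint ranges: [-3.08, 3.08], [-0.75, 2.2], [0.22, 2.44], [-1.43, 4.57], [0, 2.65], [-2.85, 2.85]. Speed limits (rad/s): [2.79, 2.79, 3.14, 3.14, 3.14, 3.14].

INTERFACE

Orientations are given as a unit quaternion [x, y, z, w].
In Python, from rig import * gives the robot as it stands.
- The arm moves only by the tool move_arm, never from a script. Its argument "commands" is a list that holds one entry, the list of rows, each a list of 6 numbers: the shift along the tool's x, y, z in units of 40 mm (1.0 is 40 mm), then the turn, a rotation vector about the tool's x, y, z in rad. A call has 1 to 12 rows; each row is the pose to reach, as a shift and turn from the pose commanded when the call began, along the tool's axes at that moment; what a row does not reach only later rows make up. A row lasts 1/8 s, in which the tool goes at most 62.5 mm and 10.7 degrees, less where a joint would pass 70% of its speed; a pose out of reach is approached as far as the arm can. A call with a gripper value outside its range is refused whole. "claw" is the closure, from -1 (fully open) to 1 (shut), so that 0 is half open, set as the call begins (left out, the last holds). The fingers move at their own pace and stop on an object; "squeeze" is the grip in N (left out, the last holds). Time passes only in rows, so rows that repeat a pose let the fingers close. It gives the time, the measured TCP pose, the force, the opening and the grip force at its end, in the units of the state.
- get_obs(): the state, without advancing time (a new reading comes with each control period).
- camera(name): name is "scene" or "top" or "wrist"; returns a dict with "pixels" (400x640x3 uint8, blue, green, red), "range_z" (400x640 float32, m along the optical axis (not along the pixel's ray), 0 where there is no reading), "camera_matrix" (3x3 intrinsics, pixels), "extrinsics" (4x4, takes a point from world to camera coordinates). Camera axes: x right, y up, looking along -z (the intrinsics and any distortion apply to the point x, -y, -z); pixel columns grow to the right and rows downward; lengths in m; the calibration is good to about 2 mm. A picture is of the moment at which its call begins.
- hand_in(): hands the job in; it is judged then, once.
The state is a dict: "time": time; "q": joint angles; "joint_velocities": joint speeds; "joint_torque": joint torques, N m; "position": TCP position; "tool_rot": TCP orientation; "ft_force": force on the tool from outside, world axes, zero at the start; "moment": the same for the moment, N m; "grip_width": finger opening in m; "grip_force": force on a finger pad.
Only numpy, scipy, OpenCV 4.12 (cv2) and the standard library are available. Lean on these libraries where they do the work, as an engineer would, in place of code of your own. Each camera call takes 0.05 s, during which the arm holds its last target. There are 200 camera calls.

TASK

The lid of the wooden stationery box stands open, leaning back on its stop, and it drops and slams once it is past upright. Tip it forward with a fingertip, catch it on a finger as it falls, and lower it gently on the finger until it is fully shut, without a bang; then take the hand away. Grasp nothing, touch the lid only lightly, do not shove the box, and leave the other things alone.

Things in the scene. Friction and masses are not known exactly. Their poses are not given: they have to be found in the camera images.
- stationery_box: open-topped light wooden box, 100 mm deep (x), 180 mm wide (y), 75 mm high, walls 7 mm, about 1.6 kg, standing loose on the desk. Origin: centre of its underside; its x axis points from the front wall to the hinge side (away from the robot, turned by up to 0.35 rad), z up. The space in front of it is clear. A few small desk things lie inside, below the rim.
- lid_hinge (a point): point on the lid's hinge line, at its middle: on the box's rear upper edge, 50 mm behind the box's centre and 75 mm above the desk. The hinge line runs along the box's y axis.
- lid_tab (a point): middle of the front edge of the lid's finger tab, mid-thickness. The lid is a flat board 102 mm long from the hinge, 184 mm wide, 8 mm thick, 0.15 kg; the tab, 60 mm wide, continues it in the same plane and thickness, its edge 132 mm from the hinge line. Shut, the tab stands out 32 mm beyond the front wall, underside 75 mm above the desk; a finger passes under it, outside the box.
- box_lid (a joint): lid angle in rad: 0 shut, 1.57 upright, 1.8 resting against its stop (the start). Free, lightly damped hinge: below about 1.5 the lid falls shut in half a second. Carrying it takes under 1 N at the tab, but an upright finger sliding along the edge of a nearly shut lid can jam: a finger tilted 0.45 rad or more under the tab, moving along its arc or a little outward, carries it best.
- dropper_bottle: small brown dropper bottle with black cap, 34 mm across, 102 mm high, standing loose to the left (+y) of the box; bystander. Origin: centre of its underside.
- small_carton: small plain terracotta-coloured carton, 36 x 52 x 68 mm high, standing loose to the right (-y) of the box; bystander. Origin: centre of its underside.
- loose_clip: black binder clip with wire handles, 32 x 30 x 42 mm, loose, to the right of and in front of the box; bystander. Origin: centre of its underside.

How it is judged:
By the outcome, as a careful person would: the job done as asked, in the order asked, and still so for the second after the job is handed in, with the robot touching nothing.
It also fails if it takes over 42 s, if anything falls off the work surface, if the arm or the gripper's body presses on something with over 40 N, if the wrist force passes 120 N, or if a joint passes its speed limit or range.

## Working session

There is one attempt and no reset: what is moved stays moved. The work goes in short steps, Python scripts to look and compute and a tool call to move; the robot and the scene stay as the last step left them, time stands still between calls to the robot, and variables do not carry over. Pictures are saved under pics/ and viewed, at most 10 in all, crops included, and the job is handed in when it is done.

Besides the shell and the picture viewer there is one more tool, called after "Call:" in YAML: its name, and indented under it one key for each argument. move_arm: Moves the arm, as the interface text tells. Its arguments: {"type":"object","properties":{"commands":{"type":"array","items":{"type":"array","items":{"type":"array","items":{"type":"number"}}}},"claw":{"type":"number"},"squeeze":{"type":"number"}},"required":["commands"]}

```bash
ls; mkdir -p pics; python3 - <<'E'
from rig import *
import cv2,numpy as np
o=get_obs();print({k:np.round(v,3).tolist() for k,v in o.items()})
for n in("scene","top"):
    c=camera(n);cv2.imwrite(f"pics/{n}0.png",c["pixels"]);np.savez(f"{n}0.npz",**c)
    print(n,c["camera_matrix"].round(1).tolist(),c["extrinsics"].round(3).tolist())
E
```

```text
pics
{'time': 0.0, 'q': [0.927, 0.528, 1.434, 0.0, 1.181, -0.178], 'joint_velocities': [-0.003, -0.001, 0.001, 0.0, 0.0, -0.001], 'joint_torque': [-0.0, -44.004, -17.659, 0.063, 0.058, -0.0], 'position': [0.28, 0.558, 0.404], 'tool_rot': [0.231, 0.973, -0.001, -0.0], 'ft_force': [-0.422, 0.416, -0.796], 'moment': [0.018, -0.014, -0.001], 'grip_force': 0.0, 'grip_width': 0.087}
scene [[414.0, 0.0, 320.8], [0.0, 414.0, 198.7], [0.0, 0.0, 1.0]] [[0.915, -0.404, -0.012, -0.442], [0.281, 0.614, 0.738, -0.219], [-0.291, -0.678, 0.675, -0.709], [0.0, 0.0, 0.0, 1.0]]
top [[427.1, 0.0, 316.0], [0.0, 427.1, 200.6], [0.0, 0.0, 1.0]] [[0.02, -1.0, 0.011, 0.048], [0.996, 0.02, 0.081, -0.537], [-0.082, 0.01, 0.997, -0.945], [0.0, 0.0, 0.0, 1.0]]
```

View pics/scene0.png

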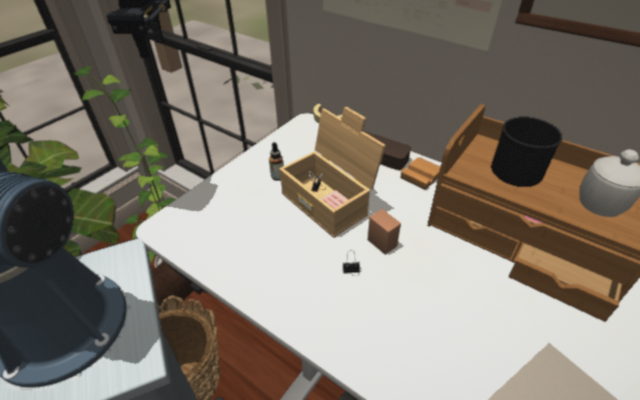

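View pics/top0.png

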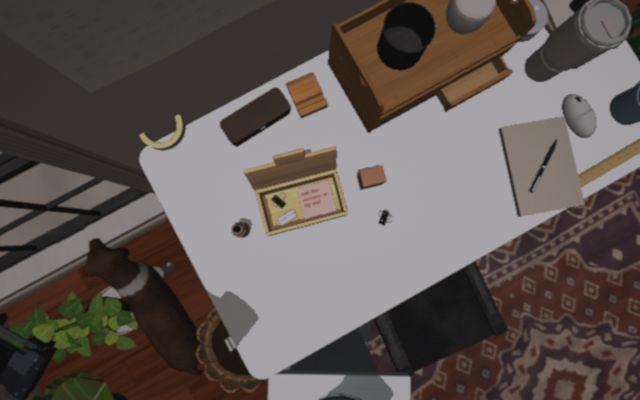

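The scene view shows the open box at about (325,190) with bottle at (277,162), carton (384,230) and clip (351,266). In the top view the box rim spans about (258..347, 172..233) and the lid's tab is at (290,156). Next I'll measure with the depth images.

```bash
cat > h.py <<'E'
import numpy as np,cv2
def cloud(c):
    K=c["camera_matrix"];E=c["extrinsics"];d=c["range_z"];v,u=np.mgrid[:d.shape[0],:d.shape[1]]
    p=np.stack([(u-K[0,2])/K[0,0]*d,-(v-K[1,2])/K[1,1]*d,-d],-1)
    return (p-E[:3,3])@E[:3,:3]
E
python3 - <<'E'
from h import *
c=np.load("top0.npz");P=cloud(c);np.set_printoptions(precision=4,suppress=True)
ok=c["range_z"]>0
u0,u1,v0,v1=235,350,140,240
Q=P[v0:v1,u0:u1].reshape(-1,3)
print("desk z",np.median(P[215:235,360:375,2]))
for n,(v,u) in dict(bottle=(229,240),carton=(176,372),clip=(217,385),tabc=(156,289),tabL=(157,275),tabR=(152,303)).items(): print(n,P[v,u])
# rim
r=Q[(abs(Q[:,2]-.075)<.006)]
rect=cv2.minAreaRect((r[:,:2]*1000).astype(np.float32));print("rim",len(r),rect,cv2.boxPoints(rect))
# front wall line: x minimal per y
m=np.array([[y,r[abs(r[:,1]-y)<.004][:,0].min()] for y in np.arange(r[:,1].min()+.02,r[:,1].max()-.02,.01) if (abs(r[:,1]-y)<.004).any()])
print(m); print(np.polyfit(m[:,0],m[:,1],1))
s=np.load("scene0.npz");S=cloud(s)
for a in [(150,330),(160,370),(130,340),(115,352),(140,350)]: print(a,S[a])
L=Q[Q[:,2]>.12];print("top high",len(L),L.min(0),L.max(0))
E
```

```text
desk z 0.0008270937531858587
bottle [0.4673 0.2174 0.0859]
carton [ 0.5874 -0.0609  0.0703]
clip [ 0.5026 -0.1019 -0.0005]
tabc [0.6035 0.1123 0.1981]
tabL [0.6001 0.1378 0.2029]
tabR [0.6114 0.0864 0.1988]
rim 973 ((520.3182373046875, 120.34776306152344), (102.19390106201172, 242.77682495117188), 16.181713104248047) [[437.4165 222.6872]
 [505.0747 -10.4715]
 [603.22    18.0084]
 [535.5618 251.167 ]]
[[0.0103 0.4992]
 [0.0203 0.4968]
 [0.0303 0.4945]
 [0.0403 0.49  ]
 [0.0503 0.4878]
 [0.0603 0.4854]
 [0.0703 0.481 ]
 [0.0803 0.4786]
 [0.0903 0.4763]
 [0.1003 0.474 ]
 [0.1103 0.4695]
 [0.1203 0.4672]
 [0.1303 0.4648]
 [0.1403 0.4626]
 [0.1503 0.4582]
 [0.1603 0.4559]
 [0.1703 0.4727]
 [0.1803 0.5108]
 [0.1903 0.5427]]
[-0.0299  0.4855]
(150, 330) [0.5718 0.1483 0.1003]
(160, 370) [0.6104 0.0422 0.1335]
(130, 340) [0.5883 0.1346 0.1554]
(115, 352) [0.6044 0.1146 0.1982]
(140, 350) [0.5955 0.102  0.1485]
top high 1601 [0.4566 0.0206 0.1201] [0.6291 0.1992 0.9851]
```

```bash
python3 - <<'E'
from h import *
np.set_printoptions(precision=4,suppress=True)
c=np.load("top0.npz");P=cloud(c);s=np.load("scene0.npz");S=cloud(s)
a=np.arctan(.287);ex=np.array([np.cos(a),np.sin(a)]);ey=np.array([-ex[1],ex[0]])
for n,A in(("top",P[140:240,235:350].reshape(-1,3)),("scene",S[100:240,270:390].reshape(-1,3))):
    A=A[np.linalg.norm(A[:,:2]-[.467,.217],axis=1)>.03]
    r=A[abs(A[:,2]-.075)<.005];X=r[:,:2]@ex;Y=r[:,:2]@ey
    k=(X<.58)&(X>.45);print(n,"x pct",np.percentile(X[k],[1,50,99]),"y",np.percentile(Y[k],[1,3,97,99]))
    L=A[(A[:,2]>.10)&(A[:,2]<.3)];LX=L[:,:2]@ex;LY=L[:,:2]@ey
    for z in np.arange(.1,.22,.01):
        m=abs(L[:,2]-z)<.005
        if m.sum()>4: print(z.round(3),m.sum(),np.percentile(LX[m],[5,50,95]),np.percentile(LY[m],[2,98]))
print(ex,ey)
E
```

```text
top x pct [0.4825 0.5214 0.5798] y [-0.1488 -0.148   0.0295  0.0304]
0.1 81 [0.5877 0.5887 0.5897] [-0.1457  0.0271]
0.11 165 [0.589  0.5906 0.592 ] [-0.1448  0.0286]
0.12 166 [0.5915 0.5928 0.5941] [-0.1463  0.0294]
0.13 176 [0.5937 0.5951 0.5964] [-0.1462  0.0276]
0.14 176 [0.5962 0.5975 0.5989] [-0.1461  0.0278]
0.15 194 [0.5982 0.5998 0.6013] [-0.1469  0.028 ]
0.16 197 [0.6008 0.6022 0.6039] [-0.1456  0.0288]
0.17 358 [0.6034 0.6057 0.6122] [-0.1474  0.0296]
0.18 129 [0.6055 0.6072 0.6103] [-0.1407  0.0251]
0.19 70 [0.608  0.6093 0.6111] [-0.0862 -0.0309]
0.2 159 [0.6104 0.6137 0.6186] [-0.0874 -0.0303]
0.21 11 [0.6139 0.616  0.6171] [-0.0844 -0.0351]
scene x pct [0.4828 0.5341 0.5797] y [-0.2407 -0.2319  0.0296  0.0313]
0.1 160 [0.5881 0.5903 0.8322] [-0.1479  0.0619]
0.11 298 [0.5895 0.5916 0.5951] [-0.1479  0.0449]
0.12 311 [0.5915 0.5939 0.5964] [-0.1484  0.028 ]
0.13 299 [0.5939 0.5963 0.5984] [-0.1476  0.0296]
0.14 313 [0.5966 0.5986 0.601 ] [-0.1479  0.029 ]
0.15 312 [0.5988 0.6008 0.6034] [-0.148   0.0303]
0.16 328 [0.6011 0.6033 0.6057] [-0.1483  0.03  ]
0.17 343 [0.6035 0.6056 0.61  ] [-0.148   0.0296]
0.18 210 [0.6056 0.6081 0.612 ] [-0.1435  0.0266]
0.19 118 [0.6082 0.6106 0.6137] [-0.0863 -0.0296]
0.2 133 [0.6107 0.6133 0.6175] [-0.086 -0.03 ]
0.21 14 [0.6131 0.6158 0.6176] [-0.0794 -0.0382]
[0.9612 0.2759] [-0.2759  0.9612]
```

Call:
move_arm:
  commands:
    - [[-0.5, -0.25, -0.75, 0, 0, 0.05], [-1.5, -0.75, -1, 0, 0, 0.15], [-2.7, -1.35, -1, 0, 0, 0.25], [-3.9, -2, -1, 0, 0, 0.35], [-5.1, -2.6, -1, 0, 0, 0.45], [-6.3, -3.2, -1, 0, 0, 0.55], [-7.5, -3.8, -1, 0, 0, 0.65], [-8.7, -4.4, -1, 0, 0, 0.75], [-9.9, -5, -1, 0, 0, 0.82], [-11, -5.6, -1, 0, 0, 0.82], [-11.9, -6.05, -1, 0, 0, 0.82], [-12.3, -6.23, -1, 0, 0, 0.82]]
  claw: 0.2
  squeeze: 5

```text
time: 1.6
position: [0.6093, 0.1129, 0.4441]
tool_rot: [0.601, 0.8, -0.0, -0.0]
ft_force: [0.8, 0.2, 0.2]
grip_width: 0.0349
grip_force: 0.0
```

```bash
cat >> h.py <<'E'
from scipy.spatial.transform import Rotation as R
a=np.arctan(.287);ex=np.array([np.cos(a),np.sin(a),0]);ey=np.array([-ex[1],ex[0],0]);ez=np.array([0,0,1.])
B=np.stack([ex,ey,ez],1) # box axes; hinge at box coords
H=np.array([.5825,-.0588,.075])
np.set_printoptions(precision=3,suppress=True)
def state(o):
    p=B.T@o["position"];r=R.from_quat(o["tool_rot"]).as_matrix();t=B.T@r[:,2]
    print("t",round(o["time"],2),"tcp box",p,"tip",p+.182*t,"phi",np.arctan2(t[0],-t[2]),"toolx",B.T@r[:,0],"g",o["grip_width"],"F",B.T@o["ft_force"],"gf",o["grip_force"],"q",o["q"])
def tcp(theta,s,g,phi,L=.132):
    "TCP (box) with lid underside edge on front finger's inner face, s from its tip"
    t=np.array([np.sin(phi),0,-np.cos(phi)]);n=np.array([np.cos(phi),0,np.sin(phi)])
    E=H+L*np.array([-np.cos(theta),0,np.sin(theta)])
    return E+s*t+n*g/2-.182*t
def row(o,p,phi):
    "row (shift/0.04, turn) from the measured pose to box-frame tcp p, tilt phi"
    r=R.from_quat(o["tool_rot"]).as_matrix()
    W=B@np.stack([[0,1,0],[np.cos(phi),0,np.sin(phi)],[np.sin(phi),0,-np.cos(phi)]],1)
    return np.r_[r.T@(B@p-o["position"])/.04,R.from_matrix(r.T@W).as_rotvec()]
E
python3 - <<'E'
from h import *
from rig import *
o=get_obs();state(o)
p=np.array([.616,-.0588,.19+.182]);print(row(o,p,0))
c=camera("wrist");cv2.imwrite("pics/w1.png",c["pixels"]);P=cloud(c)@B
m=(P[...,2]>.19)&(P[...,2]<.206)&(abs(P[...,0]-.61)<.03)&(abs(P[...,1]+.06)<.05);Q=P[m]
print(m.sum(),np.percentile(Q,[2,50,98],axis=0) if m.sum() else "")
E
```

```text
t 1.6 tcp box [ 0.617 -0.06   0.444] tip [ 0.617 -0.06   0.262] phi -0.0007536401335417983 toolx [-0.003  1.     0.   ] g 0.034879739725597034 F [ 0.826 -0.076  0.214] gf 0.0 q [ 0.003  0.48   1.401 -0.     1.261 -0.279]
[ 0.02  -0.019  1.803 -0.001 -0.     0.003]
970 [[ 0.612 -0.084  0.191]
 [ 0.616 -0.054  0.201]
 [ 0.621 -0.028  0.203]]
```

View pics/w1.png

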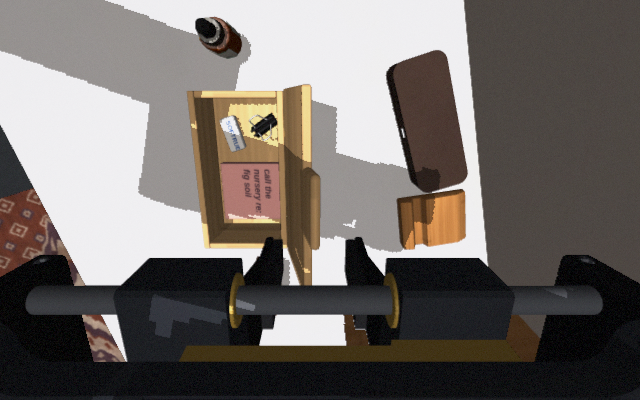

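The wrist view shows the tab at (314,210) lying in the gap between the fingers, with bottle and other things clear. I'll descend so the fingers straddle the tab.

Call:
move_arm:
  commands:
    - [[0, -0.05, 0.3, 0, 0, 0], [0, -0.05, 0.7, 0, 0, 0], [0, -0.05, 1.1, 0, 0, 0], [0, -0.05, 1.5, 0, 0, 0], [0, -0.05, 1.8, 0, 0, 0], [0, -0.05, 2.0, 0, 0, 0], [0, -0.05, 2.05, 0, 0, 0], [0, -0.05, 2.05, 0, 0, 0]]

```text
time: 2.65
position: [0.6066, 0.1142, 0.363]
tool_rot: [0.6, 0.8, 0.0, 0.0]
ft_force: [0.4, -0.7, -0.1]
grip_width: 0.0348
grip_force: 0.0
```

```bash
python3 - <<'E'
from h import *
from rig import *
o=get_obs();state(o)
c=camera("scene");cv2.imwrite("pics/s2.png",cv2.resize(c["pixels"][60:260,230:470],None,fx=3,fy=3))
E
```

```text
t 2.65 tcp box [ 0.615 -0.058  0.363] tip [ 0.615 -0.058  0.181] phi 0.0006166693961755135 toolx [-0.005  1.    -0.   ] g 0.034750036503785046 F [ 0.219 -0.837 -0.125] gf 0.0 q [ 0.005  0.565  1.494  0.     1.082 -0.28 ]
```

View pics/s2.png

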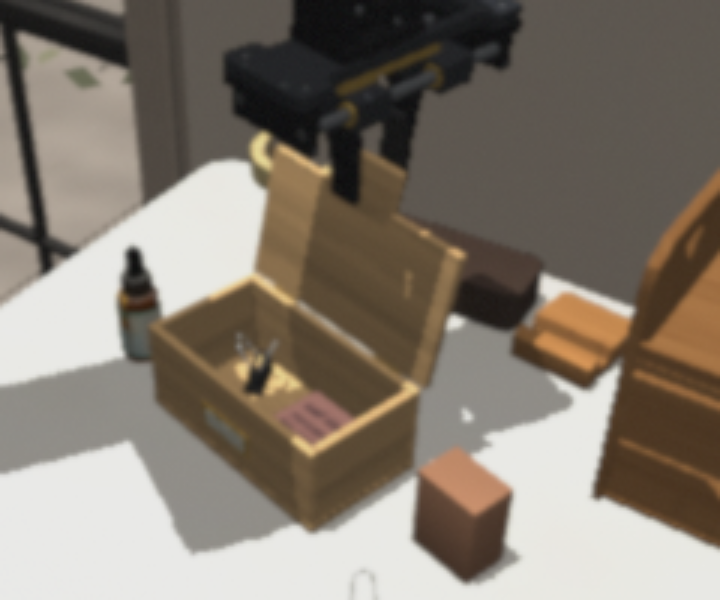

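The picture shows one finger in front of the tab (345,170) and one behind it (395,150), touching nothing. I'll narrow the gap and pull gently forward.

Call:
move_arm:
  commands:
    - [[0, -0.05, 0, 0, 0, 0], [0, -0.12, 0, 0, 0, 0], [0, -0.22, 0, 0, 0, 0], [0, -0.34, 0, 0, 0, 0], [0, -0.46, 0, 0, 0, 0], [0, -0.58, 0, 0, 0, 0], [0, -0.7, 0, 0, 0, 0], [0, -0.82, 0, 0, 0, 0], [0, -0.94, 0, 0, 0, 0], [0, -1.05, 0, 0, 0, 0], [0, -1.15, 0, 0, 0, 0], [0, -1.2, 0, 0, 0, 0]]
  claw: 0.4

```text
time: 4.2
position: [0.5601, 0.1007, 0.3627]
tool_rot: [0.6, 0.8, -0.0, -0.0]
ft_force: [0.1, -0.4, 0.8]
grip_width: 0.0261
grip_force: 0.0
```

```bash
cat >> h.py <<'E'
def lid(c):
    "lid angle from lid surface off the tab; wing strips only, scene/top view"
    P=cloud(c)@B
    m=(abs(abs(P[...,1]-H[1])-.065)<.022)&(P[...,2]>.088)&(P[...,2]<.2)&(P[...,0]>.46)&(P[...,0]<.625)
    Q=P[m]-H;L=np.hypot(Q[:,0],Q[:,2]);k=(L>.04)&(L<.105)
    th=np.arctan2(Q[k,2],-Q[k,0]);return k.sum(),np.percentile(th,[10,50,90])
E
python3 - <<'E'
from h import *
from rig import *
o=get_obs();state(o)
print(lid(camera("scene")),lid(camera("top")))
E
```

```text
t 4.2 tcp box [ 0.566 -0.058  0.363] tip [ 0.566 -0.058  0.181] phi -0.00024077230359280486 toolx [-0.006  1.     0.   ] g 0.0260526298612451 F [-0.001 -0.364  0.783] gf 0.0 q [-0.018  0.505  1.618 -0.     1.018 -0.303]
(np.int64(692), array([1.444, 1.46 , 1.485])) (np.int64(92), array([1.43 , 1.458, 1.492]))
```

Call:
move_arm:
  commands:
    - [[0, -0.06, 0, 0, 0, 0], [0, -0.12, 0, 0, 0, 0], [0, -0.15, 0, 0, 0, 0], [0, -0.15, 0, 0, 0, 0], [0, -0.15, 0, 0, 0, 0], [0, -0.15, 0, 0, 0, 0]]

```text
time: 5.05
position: [0.5546, 0.0991, 0.3628]
tool_rot: [0.6, 0.8, 0.0, 0.0]
ft_force: [-0.2, -0.0, 0.1]
grip_width: 0.0262
grip_force: 0.1
```

```bash
python3 - <<'E'
from h import *
from rig import *
o=get_obs();state(o)
print(lid(camera("scene")),lid(camera("top")))
g=.026
f=(o["position"]@B)
# current s on front finger for theta=1.3 and planned path
sc=lambda th:0
for th,ph,s in[(1.3,0.0,.026),(1.2,.12,.026),(1.1,.24,.025),(1.0,.36,.024),(.9,.48,.023),(.8,.6,.022),(.7,.65,.021)]:
    p=tcp(th,s,g,ph);print(th,ph,row(o,p,ph),"rear clr",round((-s*np.cos(th+ph)+g*np.sin(th+ph)-.008)*1000,1))
E
```

```text
t 5.05 tcp box [ 0.56  -0.058  0.363] tip [ 0.56  -0.058  0.181] phi 0.00012040032923135007 toolx [-0.006  1.     0.   ] g 0.026225648609138192 F [-0.171  0.048  0.097] gf 0.08027603224036284 q [-0.022  0.498  1.632  0.     1.011 -0.307]
(np.int64(568), array([1.305, 1.318, 1.344])) (np.int64(187), array([1.305, 1.366, 1.434]))
1.3 0.0 [-0.025 -0.007  0.115  0.    -0.     0.006] rear clr 10.1
1.2 0.12 [-0.021 -0.789  0.208 -0.12  -0.     0.006] rear clr 10.7
1.1 0.24 [-0.017 -1.563  0.364 -0.24  -0.001  0.005] rear clr 11.6
1.0 0.36 [-0.012 -2.319  0.606 -0.36  -0.001  0.005] rear clr 12.4
0.9 0.48 [-0.008 -3.048  0.933 -0.48  -0.001  0.005] rear clr 13.2
0.8 0.6 [-0.005 -3.738  1.342 -0.6   -0.002  0.005] rear clr 13.9
0.7 0.65 [-0.002 -4.15   1.667 -0.65  -0.002  0.005] rear clr 12.8
```

The lid is caught at about 1.32 rad on the front finger. Now I'll lower it along its arc while tilting.

Call:
move_arm:
  commands:
    - [[0, -0.2, 0, -0.03, 0, 0], [0, -0.45, 0.02, -0.07, 0, 0], [0, -0.81, 0.06, -0.12, 0, 0], [0, -1.2, 0.14, -0.18, 0, 0], [0, -1.59, 0.24, -0.24, 0, 0], [0, -1.98, 0.37, -0.3, 0, 0], [0, -2.35, 0.51, -0.36, 0, 0], [0, -2.72, 0.68, -0.42, 0, 0], [0, -3.08, 0.87, -0.48, 0, 0], [0, -3.35, 1.02, -0.53, 0, 0], [0, -3.5, 1.12, -0.555, 0, 0], [0, -3.5, 1.12, -0.555, 0, 0]]

```text
time: 6.65
position: [0.4196, 0.0596, 0.3177]
tool_rot: [0.577, 0.769, 0.219, 0.164]
ft_force: [0.5, 0.3, 0.2]
grip_width: 0.0259
grip_force: 0.2
```

```bash
python3 - <<'E'
from h import *
from rig import *
o=get_obs();state(o)
print(lid(camera("scene")),lid(camera("top")))
# solve theta,s of the edge on the front finger
t=np.array([np.sin(.555),0,-np.cos(.555)]);n=np.array([-t[2],0,t[0]])
F=B.T@o["position"]+.182*t-n*o["grip_width"]/2
for s in np.arange(.005,.035,.002):
    e=F-s*t-H
    print(round(s,3),round(np.hypot(e[0],e[2]),4),round(np.arctan2(e[2],-e[0]),3))
E
```

```text
t 6.65 tcp box [ 0.42  -0.059  0.318] tip [ 0.516 -0.058  0.163] phi 0.5543239681471308 toolx [-0.004  1.     0.001] g 0.02592450237416064 F [0.524 0.185 0.178] gf 0.18959424836793914 q [-0.199  0.404  2.178  1.344  0.254 -1.755]
(np.int64(110), array([0.861, 0.903, 0.992])) (np.int64(907), array([0.888, 0.933, 1.003]))
0.005 0.1173 0.815
0.007 0.1193 0.818
0.009 0.1213 0.822
0.011 0.1232 0.825
0.013 0.1252 0.828
0.015 0.1271 0.831
0.017 0.1291 0.834
0.019 0.1311 0.836
0.021 0.133 0.839
0.023 0.135 0.842
0.025 0.137 0.844
0.027 0.139 0.847
0.029 0.1409 0.849
0.031 0.1429 0.851
0.033 0.1449 0.854
```

```bash
cat > ik.py <<'E'
from h import *
from scipy.optimize import least_squares
D=[([.927,.528,1.434,0,1.181,-.178],[.280,.558,.404]),([.003,.48,1.401,0,1.261,-.279],B@[.617,-.060,.444]),([.005,.565,1.494,0,1.082,-.28],B@[.615,-.058,.363]),
([-.018,.505,1.618,0,1.018,-.303],B@[.566,-.058,.363]),([-.022,.498,1.632,0,1.011,-.307],B@[.560,-.058,.363]),([-.199,.404,2.178,1.344,.254,-1.755],[.4196,.0596,.3177])]
rz=lambda t:R.from_euler('z',t).as_matrix();ry=lambda t:R.from_euler('y',t).as_matrix()
def fk(q,k):
    M1=rz(q[0]);A=M1@ry(q[1]);F=A@ry(q[2]);O=F@rz(q[3])@ry(q[4])
    return M1@[k[0],k[1],k[2]]+A@[0,0,k[3]]+F@[k[4],0,k[5]]+O@[k[7],0,k[6]],O@rz(q[5])
x0=[0,.11,.3,.4,0,.35,.1,0]
fit=least_squares(lambda k:np.r_[np.concatenate([fk(q,k)[0]-p for q,p in D]),.002*(k-x0)],x0)
K=fit.x
lo=np.array([-3.08,-.75,.22,-1.43,0,-2.85]);hi=np.array([3.08,2.2,2.44,4.57,2.65,2.85])
M0=None
def ik(p,Rw,q0):
    f=lambda q:np.r_[(fk(q,K)[0]-p)*5,(R.from_matrix(fk(q,K)[1].T@Rw)).as_rotvec(),1e-3*(q-q0)]
    s=least_squares(f,np.clip(q0,lo+1e-6,hi-1e-6),bounds=(lo,hi));return s.x,np.abs(s.fun[:6]).max()
def Wr(phi,yaw=0):
    W=np.stack([[0,1,0],[np.cos(phi),0,np.sin(phi)],[np.sin(phi),0,-np.cos(phi)]],1)
    return B@rz(yaw)@W
E
cat > /tmp/a.py <<'E'
from ik import *
print("K",K,"res mm",np.abs(np.concatenate([fk(q,K)[0]-p for q,p in D])).max()*1e3)
C=fk(np.array(D[-1][0]),K)[1].T@Wr(.555);print(C)
C=np.round(C)
for phis in(.555,.65,.8):
  for yaw in (0,-.25,-.5):
    q=np.array(D[-1][0])
    print("phi",phis,"yaw",yaw)
    for th in(.8,.4,.0):
      p=tcp(th,.02,.03,phis)
      t=Wr(phis,yaw)[:,2]; tip=B@tcp(th,.02,.03,phis)+.182*Wr(phis)[:,2]
      q,e=ik(tip-.182*t,Wr(phis,yaw)@C.T,q);print(th,q,round(e,3))
E
python3 /tmp/a.py
```

```text
K [0.    0.111 0.274 0.589 0.115 0.392 0.123 0.001] res mm 0.3876512935548915
[[-0.003 -1.    -0.001]
 [ 1.    -0.003 -0.003]
 [ 0.003 -0.001  1.   ]]
phi 0.555 yaw 0
0.8 [-0.202  0.409  2.185  1.395  0.25  -1.807] 0.0
0.4 [-0.245  0.522  2.297  2.124  0.316 -2.604] 0.0
0.0 [-0.269  0.67   2.332  2.33   0.422 -2.85 ] 0.042
phi 0.555 yaw -0.25
0.8 [-0.089  0.41   2.184  1.629  0.063 -1.731] 0.0
0.4 [-0.129  0.518  2.294  2.707  0.231 -2.85 ] 0.014
0.0 [-0.163  0.666  2.333  2.68   0.386 -2.85 ] 0.075
phi 0.555 yaw -0.5
0.8 [-0.025  0.418  2.168  1.731  0.    -1.565] 0.103
0.4 [-0.04   0.478  2.217  0.293  0.    -0.135] 0.115
0.0 [-0.04   0.585  2.218 -0.028  0.     0.191] 0.221
phi 0.65 yaw 0
0.8 [-0.235  0.435  2.255  1.971  0.329 -2.414] 0.0
0.4 [-0.288  0.563  2.36   2.324  0.473 -2.85 ] 0.013
0.0 [-0.313  0.694  2.365  2.294  0.531 -2.85 ] 0.087
phi 0.65 yaw -0.25
0.8 [-0.098  0.434  2.253  2.741  0.206 -2.85 ] 0.003
0.4 [-0.16   0.547  2.35   2.687  0.392 -2.85 ] 0.06
0.0 [-0.185  0.702  2.38   2.677  0.534 -2.85 ] 0.113
phi 0.65 yaw -0.5
0.8 [-0.017  0.405  2.182  0.61   0.    -0.442] 0.107
0.4 [-0.031  0.467  2.231  0.118  0.     0.045] 0.212
0.0 [-0.029  0.577  2.23  -0.057  0.     0.228] 0.32
phi 0.8 yaw 0
0.8 [-0.294  0.507  2.359  2.339  0.58  -2.85 ] 0.008
0.4 [-0.361  0.605  2.412  2.266  0.648 -2.85 ] 0.081
0.0 [-0.374  0.739  2.403  2.249  0.682 -2.85 ] 0.142
phi 0.8 yaw -0.25
0.8 [-0.145  0.484  2.344  2.713  0.472 -2.85 ] 0.07
0.4 [-0.198  0.61   2.426  2.68   0.633 -2.85 ] 0.115
0.0 [-0.194  0.784  2.44   2.725  0.772 -2.85 ] 0.172
phi 0.8 yaw -0.5
0.8 [-0.005  0.391  2.203  0.241  0.    -0.071] 0.261
0.4 [-0.017  0.453  2.249  0.037  0.     0.131] 0.368
0.0 [-0.012  0.569  2.244 -0.08   0.     0.262] 0.478
```

```bash
cat > /tmp/a.py <<'E'
from ik import *
C=np.array([[0,-1,0],[1,0,0],[0,0,1.]])
g=.055
for ph in(.5,.55,.6):
  for yaw in (.1,.2,.3):
    q=np.array(D[-1][0]);print("phi",ph,"yaw",yaw)
    for th in(.8,.5,.25,0,-.08):
      F=B@(tcp(th,.014,g,ph)+.182*Wr(0)[0]*0)+.182*Wr(ph)[:,2]
      n=Wr(ph)[:,1];F=F-n*g/2           # front inner tip
      W=Wr(ph,yaw);q,e=ik(F+W[:,1]*g/2-.182*W[:,2],W@C.T,q);print(th,q,round(e,3))
E
python3 /tmp/a.py
```

```text
phi 0.5 yaw 0.1
0.8 [-0.202  0.384  2.108  0.894  0.345 -1.388] 0.0
0.5 [-0.235  0.445  2.195  1.292  0.291 -1.834] 0.0
0.25 [-0.253  0.526  2.25   1.738  0.291 -2.316] 0.0
0 [-0.259  0.626  2.282  2.11   0.339 -2.714] 0.0
-0.08 [-0.258  0.659  2.286  2.196  0.36  -2.805] 0.0
phi 0.5 yaw 0.2
0.8 [-0.229  0.388  2.098  0.903  0.408 -1.505] 0.0
0.5 [-0.262  0.447  2.184  1.216  0.353 -1.872] 0.0
0.25 [-0.281  0.528  2.238  1.575  0.337 -2.27 ] 0.0
0 [-0.287  0.625  2.27   1.919  0.362 -2.643] 0.0
-0.08 [-0.287  0.658  2.274  2.007  0.376 -2.736] 0.0
phi 0.5 yaw 0.3
0.8 [-0.252  0.393  2.085  0.892  0.472 -1.601] 0.0
0.5 [-0.286  0.451  2.17   1.142  0.413 -1.909] 0.0
0.25 [-0.306  0.529  2.223  1.432  0.384 -2.242] 0.0
0 [-0.312  0.625  2.254  1.738  0.388 -2.578] 0.0
-0.08 [-0.312  0.656  2.258  1.823  0.395 -2.67 ] 0.0
phi 0.55 yaw 0.1
0.8 [-0.223  0.387  2.145  1.143  0.332 -1.652] 0.0
0.5 [-0.258  0.454  2.231  1.577  0.316 -2.141] 0.0
0.25 [-0.277  0.543  2.287  1.964  0.353 -2.569] 0.0
0 [-0.285  0.646  2.315  2.218  0.419 -2.85 ] 0.006
-0.08 [-0.285  0.672  2.31   2.216  0.427 -
[... 712 characters left out ...]
2.324  2.12   0.431 -2.755] 0.0
0 [-0.313  0.655  2.334  2.193  0.477 -2.85 ] 0.032
-0.08 [-0.313  0.682  2.328  2.192  0.483 -2.85 ] 0.045
phi 0.6 yaw 0.2
0.8 [-0.278  0.399  2.168  1.307  0.414 -1.947] 0.0
0.5 [-0.318  0.471  2.254  1.637  0.417 -2.345] 0.0
0.25 [-0.339  0.565  2.308  1.926  0.455 -2.685] 0.0
0 [-0.347  0.66   2.324  2.062  0.497 -2.85 ] 0.02
-0.08 [-0.346  0.686  2.318  2.061  0.5   -2.85 ] 0.034
phi 0.6 yaw 0.3
0.8 [-0.307  0.405  2.15   1.221  0.485 -1.971] 0.0
0.5 [-0.347  0.475  2.235  1.487  0.47  -2.31 ] 0.0
0.25 [-0.37   0.565  2.288  1.743  0.485 -2.621] 0.0
0 [-0.377  0.665  2.312  1.936  0.518 -2.85 ] 0.008
-0.08 [-0.375  0.69   2.305  1.935  0.519 -2.85 ] 0.022
```

Call:
move_arm:
  commands:
    - [[0, 0, 0, 0, 0, 0], [0, 0, 0, 0, 0, 0], [0, 0, 0, 0, 0, 0]]
  claw: 0.1

```text
time: 7.12
position: [0.4204, 0.0597, 0.3181]
tool_rot: [0.576, 0.77, 0.219, 0.164]
ft_force: [-0.3, 0.4, -0.4]
grip_width: 0.0385
grip_force: 0.2
```

Call:
move_arm:
  commands:
    - [[0, 0, 0, 0, 0, 0], [0, 0, 0, 0, 0, 0], [0, 0, 0, 0, 0, 0]]
  claw: -0.26

```text
time: 7.5
position: [0.4202, 0.0597, 0.3179]
tool_rot: [0.577, 0.77, 0.219, 0.164]
ft_force: [0.8, -0.4, -0.8]
grip_width: 0.0534
grip_force: 0.2
```

```bash
cat > path.py <<'E'
from ik import *
from rig import *
o=get_obs();state(o);g=o["grip_width"]
print(lid(camera("scene")),lid(camera("top")))
C=np.array([[0,-1,0],[1,0,0],[0,0,1.]])
def pose(th,s,ph,yaw,roll,off=0):
    """front finger inner tip set for the edge at s from the tip (ideal plane), tool yawed and rolled about it, off = outward"""
    t=np.array([np.sin(ph),0,-np.cos(ph)])
    E=H+.132*np.array([-np.cos(th),0,np.sin(th)])
    F=B@(E-[off,0,0])              # contact point on the inner face
    W=Wr(ph,yaw)@rz(roll)
    return F+s*W[:,2]+W[:,1]*g/2-.182*W[:,2],W
def run(L):
    q=o["q"].copy();r0=R.from_quat(o["tool_rot"]).as_matrix()
    for a in L:
        p,W=pose(*a);q,e=ik(p,W@C.T,q)
        v=np.r_[r0.T@(p-o["position"])/.04,R.from_matrix(r0.T@W).as_rotvec()]
        print(a,v,"q",q,round(e,3))
E
python3 - <<'E'
from path import *
print(C-fk(o["q"],K)[1].T@R.from_quat(o["tool_rot"]).as_matrix())
run([(.73,.020,.555,0,0),(.68,.019,.555,.05,.05),(.6,.018,.555,.1,.1),(.5,.016,.555,.15,.15),(.4,.015,.555,.2,.2),(.3,.014,.555,.2,.2),(.2,.013,.555,.2,.2),(.1,.012,.555,.2,.2),(0,.012,.555,.2,.2)])
E
```

```text
t 7.5 tcp box [ 0.42  -0.059  0.318] tip [ 0.516 -0.058  0.163] phi 0.5549431954591343 toolx [-0.005  1.     0.   ] g 0.05338674387948963 F [ 0.643 -0.552 -0.813] gf 0.1778989186277613 q [-0.198  0.403  2.177  1.34   0.254 -1.752]
(np.int64(241), array([0.773, 0.837, 0.932])) (np.int64(989), array([0.793, 0.831, 0.902]))
[[-0.  0. -0.]
 [-0. -0. -0.]
 [ 0.  0. -0.]]
(0.73, 0.02, 0.555, 0, 0) [-0.006 -0.019  0.081 -0.    -0.003  0.005] q [-0.197  0.413  2.177  1.382  0.249 -1.789] 0.0
(0.68, 0.019, 0.555, 0.05, 0.05) [-0.117 -0.174  0.108  0.001  0.023  0.012] q [-0.223  0.422  2.189  1.415  0.284 -1.842] 0.0
(0.6, 0.018, 0.555, 0.1, 0.1) [-0.23  -0.413  0.186  0.002  0.05   0.02 ] q [-0.252  0.44   2.207  1.477  0.318 -1.929] 0.0
(0.5, 0.016, 0.555, 0.15, 0.15) [-0.345 -0.697  0.293  0.006  0.076  0.027] q [-0.283  0.464  2.228  1.542  0.352 -2.023] 0.0
(0.4, 0.015, 0.555, 0.2, 0.2) [-0.459 -0.96   0.458  0.01   0.102  0.034] q [-0.311  0.495  2.245  1.595  0.384 -2.106] 0.0
(0.3, 0.014, 0.555, 0.2, 0.2) [-0.461 -1.219  0.637  0.01   0.102  0.034] q [-0.32   0.529  2.266  1.719  0.392 -2.249] 0.0
(0.2, 0.013, 0.555, 0.2, 0.2) [-0.463 -1.457  0.841  0.01   0.102  0.034] q [-0.327  0.565  2.284  1.839  0.405 -2.386] 0.0
(0.1, 0.012, 0.555, 0.2, 0.2) [-0.465 -1.67   1.067  0.01   0.102  0.034] q [-0.332  0.604  2.298  1.948  0.423 -2.51 ] 0.0
(0, 0.012, 0.555, 0.2, 0.2) [-0.465 -1.858  1.339  0.01   0.102  0.034] q [-0.333  0.647  2.307  2.048  0.445 -2.622] 0.0
```

Call:
move_arm:
  commands:
    - [[-0.04, -0.06, 0.03, 0, 0.01, 0.005], [-0.1, -0.17, 0.07, 0, 0.023, 0.012], [-0.17, -0.29, 0.13, 0, 0.036, 0.016], [-0.23, -0.41, 0.18, 0, 0.05, 0.02], [-0.29, -0.555, 0.235, 0.004, 0.063, 0.024], [-0.345, -0.7, 0.295, 0.006, 0.076, 0.027], [-0.4, -0.83, 0.37, 0.008, 0.089, 0.03], [-0.46, -0.96, 0.46, 0.01, 0.102, 0.034], [-0.46, -1.09, 0.545, 0.01, 0.102, 0.034], [-0.46, -1.22, 0.635, 0.01, 0.102, 0.034], [-0.46, -1.32, 0.72, 0.01, 0.102, 0.034], [-0.46, -1.36, 0.755, 0.01, 0.102, 0.034]]

```text
time: 9.1
position: [0.3963, 0.0332, 0.2633]
tool_rot: [0.579, 0.768, 0.247, 0.118]
ft_force: [0.7, -1.1, 0.4]
grip_width: 0.0549
grip_force: 0.3
```

```bash
python3 - <<'E'
from path import *
print(C-fk(o["q"],K)[1].T@R.from_quat(o["tool_rot"]).as_matrix())
run([(.25,.0135,.555,.2,.2),(.2,.013,.555,.2,.2),(.1,.012,.555,.2,.2),(.05,.012,.555,.2,.2),(0,.012,.555,.2,.2),(-.03,.012,.555,.2,.2),(-.06,.012,.555,.2,.2,.004)])
c=camera("scene");cv2.imwrite("pics/s3.png",cv2.resize(c["pixels"][60:260,230:470],None,fx=3,fy=3))
E
```

```text
t 9.1 tcp box [ 0.39  -0.077  0.263] tip [ 0.484 -0.058  0.109] phi 0.5456693281913486 toolx [-0.029  0.994  0.105] g 0.054855331114114725 F [ 0.351 -1.279  0.447] gf 0.28865954373031855 q [-0.324  0.549  2.277  1.787  0.399 -2.327]
(np.int64(521), array([0.304, 0.356, 0.432])) (np.int64(1080), array([0.294, 0.34 , 0.413]))
[[-0.  0.  0.]
 [ 0. -0. -0.]
 [ 0.  0.  0.]]
(0.25, 0.0135, 0.555, 0.2, 0.2) [ 0.007  0.043 -0.025 -0.     0.    -0.   ] q [-0.323  0.545  2.274  1.774  0.397 -2.312] 0.0
(0.2, 0.013, 0.555, 0.2, 0.2) [-0.008 -0.071  0.08  -0.     0.    -0.   ] q [-0.326  0.564  2.282  1.833  0.404 -2.379] 0.0
(0.1, 0.012, 0.555, 0.2, 0.2) [-0.041 -0.282  0.307 -0.     0.    -0.   ] q [-0.33   0.603  2.297  1.942  0.422 -2.503] 0.0
(0.05, 0.012, 0.555, 0.2, 0.2) [-0.058 -0.377  0.441 -0.     0.    -0.   ] q [-0.331  0.624  2.302  1.995  0.432 -2.562] 0.0
(0, 0.012, 0.555, 0.2, 0.2) [-0.075 -0.466  0.579 -0.     0.    -0.   ] q [-0.332  0.645  2.306  2.043  0.443 -2.616] 0.0
(-0.03, 0.012, 0.555, 0.2, 0.2) [-0.086 -0.516  0.664 -0.     0.    -0.   ] q [-0.331  0.658  2.308  2.07   0.45  -2.646] 0.0
(-0.06, 0.012, 0.555, 0.2, 0.2, 0.004) [-0.093 -0.649  0.698 -0.     0.    -0.   ] q [-0.338  0.673  2.319  2.109  0.464 -2.696] 0.0
```

View pics/s3.png

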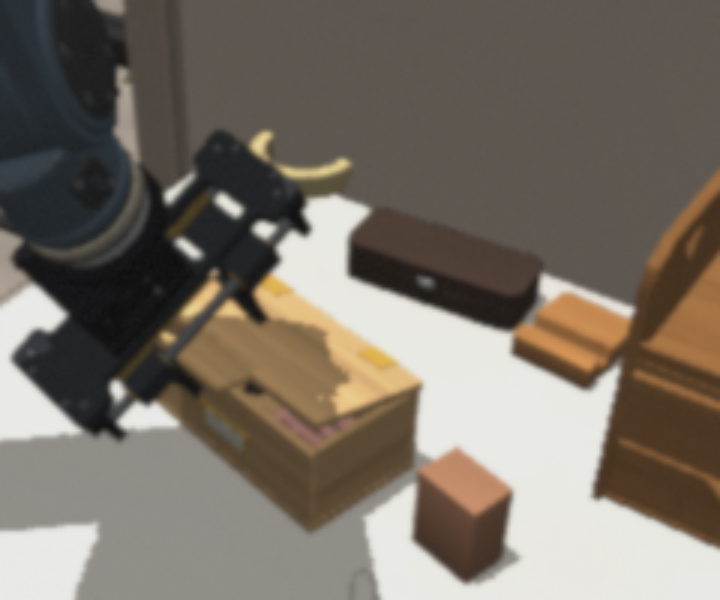

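The picture shows the lid nearly down, held on the lower finger under the tab at (190,385), with the other finger clear above. Continuing slowly.

Call:
move_arm:
  commands:
    - [[0, -0.03, 0.04, 0, 0, 0], [-0.01, -0.09, 0.1, 0, 0, 0], [-0.02, -0.15, 0.16, 0, 0, 0], [-0.03, -0.21, 0.23, 0, 0, 0], [-0.04, -0.27, 0.295, 0, 0, 0], [-0.05, -0.33, 0.37, 0, 0, 0], [-0.06, -0.38, 0.44, 0, 0, 0], [-0.065, -0.42, 0.5, 0, 0, 0], [-0.07, -0.45, 0.54, 0, 0, 0], [-0.075, -0.475, 0.58, 0, 0, 0], [-0.08, -0.5, 0.62, 0, 0, 0], [-0.085, -0.52, 0.65, 0, 0, 0]]

```text
time: 10.75
position: [0.3923, 0.0323, 0.2304]
tool_rot: [0.578, 0.768, 0.247, 0.118]
ft_force: [-0.3, 0.5, -0.3]
grip_width: 0.0548
grip_force: 0.0
```

```bash
python3 - <<'E'
from path import *
for n in("scene","top"):
    c=camera(n);Q=(cloud(c)@B).reshape(-1,3)
    for x in(.50,.53,.56):
        z=Q[(abs(Q[:,0]-x)<.008)&(Q[:,1]>-.148)&(Q[:,1]<-.105)][:,2];z=z[(z>.06)&(z<.13)];print(n,x,len(z),np.median(z))
    if n=="scene": cv2.imwrite("pics/s4.png",cv2.resize(c["pixels"][60:260,230:470],None,fx=3,fy=3))
E
```

```text
t 10.75 tcp box [ 0.386 -0.077  0.23 ] tip [ 0.48  -0.058  0.076] phi 0.5464582587188156 toolx [-0.03   0.994  0.104] g 0.05479866052550091 F [-0.138  0.547 -0.292] gf 0.0 q [-0.331  0.654  2.307  2.063  0.449 -2.638]Traceback (most recent call last):
  File "<stdin>", line 1, in <module>
  File "path.py", line 4, in <module>
    print(lid(camera("scene")),lid(camera("top")))
          ~~~^^^^^^^^^^^^^^^^^
  File "h.py", line 29, in lid
    th=np.arctan2(Q[k,2],-Q[k,0]);return k.sum(),np.percentile(th,[10,50,90])
                                                 ~~~~~~~~~~~~~^^^^^^^^^^^^^^^
    return _quantile_unchecked(
        a, q, axis, out, overwrite_input, method, keepdims, weights)
    return _ureduce(a,
                    func=_quantile_ureduce_func,
    ...<5 lines>...
                    overwrite_input=overwrite_input,
                    method=method)
    r = func(a, **kwargs)
    result = _quantile(arr,
                       quantiles=q,
    ...<2 lines>...
                       out=out,
                       weights=wgt)
    slices_having_nans = np.isnan(arr[-1, ...])
                                  ~~~^^^^^^^^^
IndexError: index -1 is out of bounds for axis 0 with size 0
```

```bash
python3 - <<'E'
from ik import *
from rig import *
o=get_obs()
for n in("scene","top"):
    c=camera(n);Q=(cloud(c)@B).reshape(-1,3)
    for x in(.50,.53,.56):
        z=Q[(abs(Q[:,0]-x)<.008)&(Q[:,1]>-.148)&(Q[:,1]<-.105)][:,2];z=z[(z>.06)&(z<.13)];print(n,x,len(z),np.median(z))
    if n=="scene": cv2.imwrite("pics/s4.png",cv2.resize(c["pixels"][60:260,230:470],None,fx=3,fy=3))
r=R.from_quat(o["tool_rot"]).as_matrix();C=np.array([[0,-1,0],[1,0,0],[0,0,1.]]);q=o["q"]
for v in([0,-.2,-.12],[0,-.2,-1],[0,-.2,-1.8],[0,.5,-3],[0,1.2,-4]):
    p=o["position"]+r@v*.04 if 0 else o["position"]+r@(np.array(v)*.04);q,e=ik(p,r@C.T,q);print(v,B.T@p,q,round(e,3))
E
```

```text
scene 0.5 155 0.08483446008695732
scene 0.53 141 0.08510069700816919
scene 0.56 149 0.08505248075639593
top 0.5 103 0.08409149682625702
top 0.53 151 0.08396636311342623
top 0.56 152 0.08370867820497649
[0, -0.2, -0.12] [ 0.377 -0.078  0.23 ] [-0.35   0.66   2.332  2.097  0.466 -2.696] 0.0
[0, -0.2, -1] [ 0.358 -0.081  0.26 ] [-0.397  0.563  2.357  1.908  0.444 -2.537] 0.0
[0, -0.2, -1.8] [ 0.342 -0.085  0.287] [-0.444  0.467  2.37   1.685  0.437 -2.341] 0.0
[0, 0.5, -3] [ 0.341 -0.09   0.343] [-0.462  0.28   2.299  1.151  0.485 -1.766] 0.0
[0, 1.2, -4] [ 0.344 -0.095  0.391] [-0.466  0.15   2.217  0.853  0.604 -1.423] 0.0
```

View pics/s4.png

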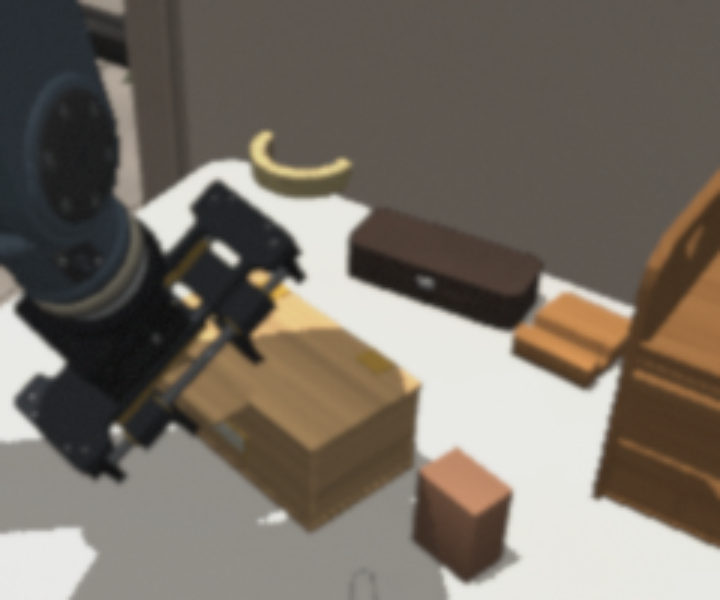

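The picture and the flat height of 84 mm show the lid fully shut, with the lower finger free under the tab at (180,415). I'll withdraw outward, then back and up.

Call:
move_arm:
  commands:
    - [[0, -0.06, -0.03, 0, 0, 0], [0, -0.13, -0.08, 0, 0, 0], [0, -0.2, -0.12, 0, 0, 0], [0, -0.2, -0.25, 0, 0, 0], [0, -0.2, -0.5, 0, 0, 0], [0, -0.2, -0.8, 0, 0, 0], [0, -0.2, -1.1, 0, 0, 0], [0, -0.2, -1.45, 0, 0, 0], [0, -0.2, -1.8, 0, 0, 0], [0, 0, -2.2, 0, 0, 0], [0, 0.2, -2.5, 0, 0, 0], [0, 0.4, -2.8, 0, 0, 0]]

```text
time: 12.4
position: [0.3527, 0.0084, 0.3346]
tool_rot: [0.579, 0.768, 0.247, 0.118]
ft_force: [-0.3, -0.2, -0.6]
grip_width: 0.0548
grip_force: 0.0
```

Call:
move_arm:
  commands:
    - [[0, 0.1, -0.2, 0, 0, 0], [0, 0.2, -0.4, 0, 0, 0], [0, 0.3, -0.6, 0, 0, 0], [0, 0.3, -0.6, 0, 0, 0], [0, 0.3, -0.6, 0, 0, 0], [0, 0.3, -0.6, 0, 0, 0]]

```text
time: 13.15
position: [0.3517, 0.0051, 0.3602]
tool_rot: [0.579, 0.768, 0.247, 0.118]
ft_force: [0.7, -0.1, 0.5]
grip_width: 0.0555
grip_force: 0.0
```

```bash
python3 - <<'E'
from h import *
from rig import *
o=get_obs();state(o)
c=camera("top");P=cloud(c)
Q=(P@B).reshape(-1,3)
for x in(.46,.50,.56):
    z=Q[(abs(Q[:,0]-x)<.008)&(abs(Q[:,1]+.059)<(.025 if x<.48 else .085))][:,2];z=z[(z>.06)&(z<.15)];print(x,len(z),np.median(z) if len(z) else None)
cv2.imwrite("pics/t5.png",c["pixels"][100:340,170:470])
E
```

```text
t 13.15 tcp box [ 0.339 -0.092  0.36 ] tip [ 0.433 -0.073  0.205] phi 0.5455180689364463 toolx [-0.03   0.994  0.105] g 0.05547768555598904 F [ 0.705 -0.258  0.531] gf 0.0 q [-0.47   0.225  2.277  1.022  0.526 -1.627]
0.46 35 0.08358103634041256
0.5 608 0.08379446315228237
0.56 606 0.08383415185015061
```

View pics/t5.png

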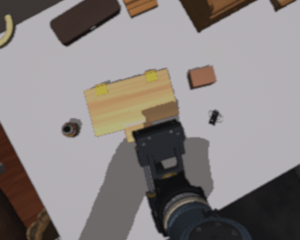

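The lid is flat and shut, the hand is clear above, and the bottle (70,128), carton (202,77) and clip (215,117) stand where they were.

```bash
python3 -c "
from rig import *
print(hand_in())"
```

```text
the job is handed in; nothing more can be done
None
```

The lid is fully shut: I tipped it forward, caught it on a finger and lowered it gently, with no jump in the measured forces. The hand is clear, the bottle, carton and clip look undisturbed, and the job was handed in at about 13 s of the 42 s allowed.

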